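# Kit the stripped drill

## Robot

A 6-joint arm with a two-finger parallel gripper is mounted at the origin on the work surface. World frame = base frame: x ahead of the robot, y to its left, z up, the work surface at z = 0. Lengths are in m, angles in rad, forces in N, time in s.
With the tool pointing down it reaches from about 0.35 to 0.975 m from the base axis. Payload 4.9 kg.
Tool frame: the origin (TCP) lies on the centre line of the jaws, within the pads' length; the fingertips stand 14 mm ahead of it and the grasp point (between the pads) lies 5 mm behind it (manip.nose_length is the distance from the TCP to the fingertips, in m); z points along the fingers, y is the line along which they close (so a half turn about z gives the same grasp; the last joint's range is limited). The gripper opens to 85 mm and grips with 20 to 120 N. Pads are 22 mm wide; open, the fingers measure 114 mm over their backs; the gripper's body (76 mm by 85 mm) begins 54 mm behind the grasp point. The pads swing forward as they close: fully open they stand 13 mm farther back than shut.
Start: joints at [1.033, 0.053, 1.613, -0, 1.476, -0.119], TCP at [0.254, 0.571, 0.218] pointing down, gripper open.
Joint ranges: [-3.01, 3.01], [-1.01, 2.22], [0.06, 2.58], [-1.02, 4.17], [0.09, 2.62], [-3.14, 3.14]. Speed limits (rad/s): [2.57, 2.57, 3.14, 3.14, 3.14, 3.14].

## Interface

Orientations are given as a unit quaternion [w, x, y, z].
In Python, from plant import manip, imaging gives the robot as it stands.
- The arm moves only by the tool play_rows, never from a script. Its argument "commands" is a list of rows, each a list of 6 numbers: the shift along the tool's x, y, z in mm, then the turn, a rotation vector about the tool's x, y, z in degrees. A call has 1 to 5 rows; each row shifts and turns the commanded pose from where the row before left it, along the tool's axes as they then stand; what a row does not reach is not made up. A row lasts 1/12 s, in which the tool goes at most 41.7 mm and 7.16 degrees, less where a joint would pass 70% of its speed; a pose out of reach is approached as far as the arm can. A call is refused whole if a number of a shift passes 41.7 or a number of a turn 7.16, either way. A call with a gripper value outside its range is refused whole. "hand" is the finger opening in mm, from 0 to 85.4, set as the call begins (left out, the last holds). The fingers move at their own pace and stop on an object; the grip force is fixed at half the most. Time passes only in rows, so rows that do not move let the fingers close. It gives the time, the measured TCP pose, the force, the opening and the grip force at its end, in the units of the state.
- manip.state(): the state, without advancing time (a new reading comes with each control period).
- imaging.grab_frame(name): name is "scene" or "top" or "wrist"; returns a dict with "image" (384x512x3 uint8, red, green, blue), "fx", "fy", "cx", "cy" (pixels), "k1" (the pictures are not rectified: a ray, as slopes to the right and down, at radius r is drawn at 1 + k1 r^2 times it, then the intrinsics apply), "R" (3x3) and "t" (3): a world point X has camera coordinates R X + t; the wrist camera has in their place "mount" (4x4, takes a point from camera to tool coordinates, whose origin is the TCP and whose axes are the flange's). Camera axes: x right, y down, z forward; pixel columns grow to the right and rows downward; lengths in m; the calibration is good to about 2 mm. A picture is of the moment at which its call begins: read the wrist's pose just before it. There is no depth.
- manip.job_done(): hands the job in; it is judged then, once.
The state is a dict: "time": time; "joint_pos": joint angles; "joint_vel": joint speeds; "joint_efforts": joint torques, N m; "tool_pos": TCP position; "tool_rot": TCP orientation; "contact_force": force on the tool from outside, world axes, zero at the start; "ft_torque": the same for the moment, N m; "gripper_width": opening from 0.0 (shut) to 1.0 (fully open); "grasp_force": force on a finger pad.
Only numpy, scipy, OpenCV 4.12 (cv2) and the standard library are available. Lean on these libraries where they do the work, as an engineer would, in place of code of your own. Each camera call takes 0.05 s, during which the arm holds its last target. There are 200 camera calls.

## Task

Gather the parts of the stripped cordless drill into the kit tray: the chuck, the battery, the short motor and the gear on its shaft, each set down flat on the floor of the well cut to its own outline, the same way up as it lies now. Leave the longer motor and the plain socket where they are on the bench; they belong to other jobs.

Things in the scene. Friction and masses are not known exactly. Their poses are not given: they have to be found in the camera images.
- chuck: drill chuck standing upright, dark steel, ribbed: 42 mm diameter and straight up to 36 mm, then tapering to 24 mm diameter at its 52 mm high top, where three small jaws (about 3 mm more) show; about 220 g. Goes in the large round well. Origin: centre of the underside, z up
- battery: black battery block, 50 x 50 mm, 45 mm high, with a small grey plate and three brass contacts (to 49 mm) on top; about 240 g. Goes in the square well. Origin: centre of the underside, z up, x and y square to its sides
- motor: SHORT flat-sided steel motor lying down, black cap at one end, thin shaft at the other: 68 mm long overall (can 56, shaft 12, 6 mm thick), 30 mm wide, 28 mm high; about 160 g. Goes in the oblong well, either way round. Origin: on the underside at half the overall length, x towards the shaft end, z up; grip across the 30 mm at the can's middle, x = -6 mm
- gear: small steel gear wheel with its shaft standing up: toothed wheel 26 mm diameter and 12 mm high, shaft of 12 mm diameter from there up to 42 mm; about 70 g. Goes in the small round well. Origin: centre of the underside, z up along the shaft
- long_motor: look-alike, to be left alone: same kind of motor but LONG, 94 mm overall (can 82 mm, shaft 12 mm), 30 mm wide, 28 mm high. Origin: on the underside at half the overall length, x towards the shaft end, z up
- socket: look-alike of the chuck, to be left alone: bright plain straight steel socket, 42 mm diameter, 36 mm high, with a 30 mm wide open mouth on top. Origin: centre of the underside, z up
- well_round: fixed black insert 96 x 96 mm, 16 mm high, one of four (2 by 2, any order, turned alike) in a flat grey 206 mm square tray, underside 3 mm over the bench; the well's pale floor is 4 mm above the underside, 12 mm below the flat top. Origin: centre of the insert's underside, under the well's centre, z up. well: round, 58 mm diameter, for the chuck
- well_square: fixed black insert 96 x 96 mm, 16 mm high, one of four (2 by 2, any order, turned alike) in a flat grey 206 mm square tray, underside 3 mm over the bench; the well's pale floor is 4 mm above the underside, 12 mm below the flat top. Origin: centre of the insert's underside, under the well's centre, z up. well: 66 x 66 mm square, sides along the insert's x and y, for the battery
- well_oblong: fixed black insert 96 x 96 mm, 16 mm high, one of four (2 by 2, any order, turned alike) in a flat grey 206 mm square tray, underside 3 mm over the bench; the well's pale floor is 4 mm above the underside, 12 mm below the flat top. Origin: centre of the insert's underside, under the well's centre, z up. well: 84 mm long (along the insert's x) by 46 mm wide (along y), for the short motor
- well_small: fixed black insert 96 x 96 mm, 16 mm high, one of four (2 by 2, any order, turned alike) in a flat grey 206 mm square tray, underside 3 mm over the bench; the well's pale floor is 4 mm above the underside, 12 mm below the flat top. Origin: centre of the insert's underside, under the well's centre, z up. well: round, 42 mm diameter, for the gear
Mind the look-alikes: they are no part of the job. What is shaped like the battery but red is not meant.

How it is judged:
At the end, for the whole second after the job is handed in: Chuck, battery, short motor and gear each rest in their own well: centre within 13 mm of the well's, underside within 3 mm of its floor, tilted under 0.12 rad from how they lay, slower than 20 mm/s. The long motor and the socket are within 20 mm of where they started (horizontal distance between chuck and well_round below 0.013 m and z of chuck in the frame of well_round below 0.007 m and angle between each of chuck, battery, motor, gear's own z axis and vertical below 0.12 rad and linear speed of each of chuck, battery, motor, gear below 0.02 m/s and horizontal distance between battery and well_square below 0.013 m and z of battery in the frame of well_square below 0.007 m and horizontal distance between motor and well_oblong below 0.013 m and z of motor in the frame of well_oblong below 0.007 m and horizontal distance between gear and well_small below 0.013 m and z of gear in the frame of well_small below 0.007 m and distance of each of long_motor, socket from where it was at the start of the episode below 0.02 m); the robot touches nothing.
It fails at once if the long motor is shifted more than 20 mm (distance of long_motor from where it was at the start of the episode above 0.02 m).
It fails at once if the socket is shifted more than 20 mm (distance of socket from where it was at the start of the episode above 0.02 m).
It also fails if it takes over 115 s, if anything falls off the work surface, if the arm or the gripper's body presses on something with over 40 N, if the wrist force passes 120 N, or if a joint passes its speed limit or range.

## Working session

There is one attempt and no reset: what is moved stays moved. The work goes in short steps, Python scripts to look and compute and a tool call to move; the robot and the scene stay as the last step left them, time stands still between calls to the robot, and variables do not carry over. Pictures are saved under pics/ and viewed, at most 14 in all, crops included, and the job is handed in when it is done.

Besides the shell and the picture viewer there is one more tool, called after "Emit:" by a JSON object that holds its "api" and its "payload", one argument or row to a line. play_rows: Moves the arm, as the interface text tells. Its arguments: {"type":"object","properties":{"commands":{"type":"array","items":{"type":"array","items":{"type":"number"}}},"hand":{"type":"number"}},"required":["commands"]}

```bash
mkdir -p pics; ls; cat > h.py <<'E'
import numpy as np, cv2
from plant import manip, imaging
from scipy.spatial.transform import Rotation as Ro
def grab(n,f=None):
    s=manip.state(); d=imaging.grab_frame(n)
    if n=='wrist':
        q=s['tool_rot']; T=np.eye(4); T[:3,:3]=Ro.from_quat([q[1],q[2],q[3],q[0]]).as_matrix(); T[:3,3]=s['tool_pos']
        M=T@np.array(d['mount']); d['R']=M[:3,:3].T; d['t']=-M[:3,:3].T@M[:3,3]
    d['R']=np.array(d['R']); d['t']=np.array(d['t'])
    if f: cv2.imwrite('pics/'+f,d['image'][:,:,::-1]); 
    return d
def ray(d,u,v):
    x,y=(u-d['cx'])/d['fx'],(v-d['cy'])/d['fy']; a,b=x,y
    for _ in range(20):
        k=1+d['k1']*(a*a+b*b); a,b=x/k,y/k
    return -d['R'].T@d['t'], d['R'].T@np.array([a,b,1])
def pt(d,u,v,z):
    c,r=ray(d,u,v); return c+r*(z-c[2])/r[2]
def proj(d,X):
    p=d['R']@np.array(X)+d['t']; a,b=p[0]/p[2],p[1]/p[2]; k=1+d['k1']*(a*a+b*b)
    return d['fx']*a*k+d['cx'],d['fy']*b*k+d['cy']
E
python3 - <<'E'
from h import *
import pickle
for n in('top','scene'):
    d=grab(n,n+'0.png'); pickle.dump(d,open(n+'.pkl','wb')); print(n,-d['R'].T@d['t'],d['fx'],d['k1'])
print(manip.state())
i=cv2.imread('pics/top0.png'); cv2.imwrite('pics/top0b.png',cv2.resize(i,(800,600),interpolation=cv2.INTER_CUBIC))
E
```

```text
pics
top [ 0.42930849 -0.01731971  1.24970691] 437.6662193814585 0.030846774334725924
scene [ 0.99777602 -0.20258359  0.6197535 ] 348.0798525796141 0.021715162213418307
{'time': 0.1, 'joint_pos': array([ 1.03300147e+00,  5.33283600e-02,  1.61416200e+00, -5.27016192e-06,
        1.47601653e+00, -1.19009987e-01]), 'joint_vel': array([-0.00068521, -0.00160218, -0.0027343 , -0.00150793, -0.0004582 ,
        0.00047414]), 'joint_efforts': array([ 1.49878906e-04, -3.94903994e+01, -3.71363676e+01, -1.38767864e-04,
        3.96629650e-03,  1.26456175e-05]), 'tool_pos': array([0.25385589, 0.5704713 , 0.21685956]), 'tool_rot': array([-3.06217699e-04,  2.07865301e-01,  9.78156992e-01, -9.06814735e-04]), 'contact_force': array([-0.29776815, -0.70798735,  0.1189537 ]), 'ft_torque': array([ 0.03064455, -0.01575282,  0.01603932]), 'grasp_force': 0.0, 'gripper_width': 1.0018211744418788}
```

View pics/top0b.png

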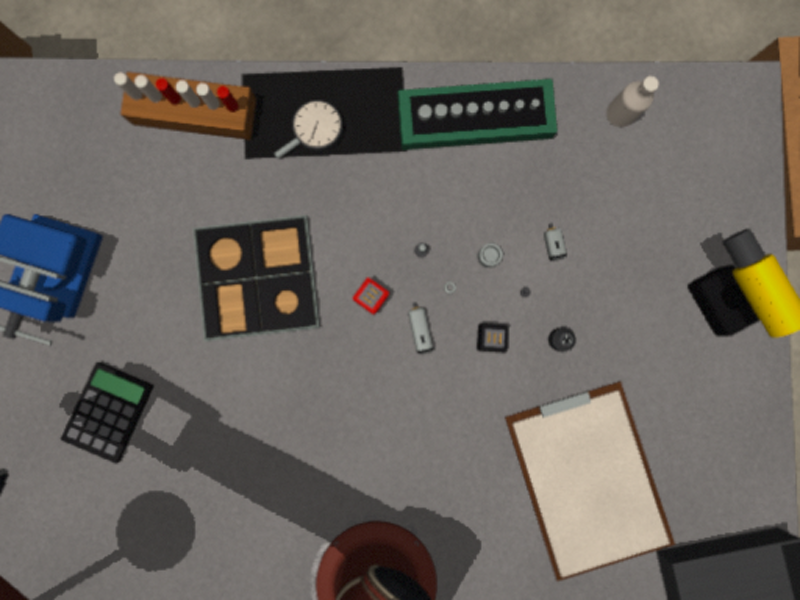

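View pics/scene0.png

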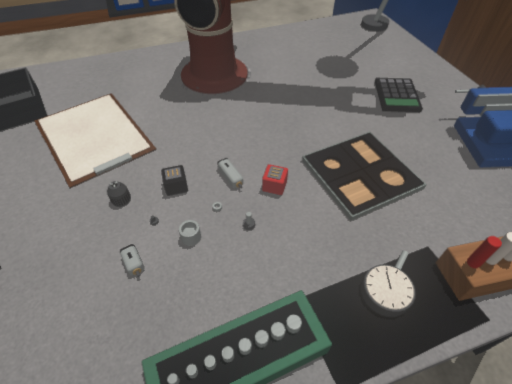

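The top view (800x600) shows the tray at (257,278) with wells round (227,254), square (281,247), oblong (231,308) and small (287,302). The chuck is at (562,339), the battery (493,337), the gear (422,249) and the short motor (556,242). The parts to leave alone are the long motor (421,329), the socket (490,254) and the red block (372,295). The scene view agrees.

```bash
cat >> h.py <<'E'
def delta(x,y,z,yaw=None):
    "tool-axis shift in mm to reach world xyz; turn about tool z in deg so tool y has world angle yaw"
    s=manip.state(); q=s['tool_rot']; R=Ro.from_quat([q[1],q[2],q[3],q[0]]).as_matrix()
    w=np.degrees(np.arctan2(R[1,1],R[0,1])); p=s['tool_pos']
    D=R.T@(np.array([x,y,z])-p)*1000
    print('t',round(s['time'],1),'p',p.round(4),'yaw',w.round(2),'shift',D.round(1), 'tilt',(R[:2,2]).round(4),'turn', None if yaw is None else round((w-yaw+90)%180-90,2))
E
python3 - <<'E'
from h import *
import pickle
d=pickle.load(open('top.pkl','rb'))
P=dict(chuck=(562,339,.05),battery=(493,337,.047),gear=(422,249,.04),motor=(556,242,.028),socket=(490,254,.036),long=(421,329,.028),red=(372,295,.047),
wr=(227,254,.007),ws=(281,247,.007),wo=(231,308,.007),wsm=(287,302,.007),m1=(550,226,.014),m2=(558,258,.028))
for k,(u,v,z) in P.items(): print(k,pt(d,u/1.5625,v/1.5625,z).round(3)[:2])
# tray wells: segment pale floors
im=d['image']; h=cv2.cvtColor(im,cv2.COLOR_RGB2HSV)
m=((h[...,0]<25)&(h[...,1]>90)&(h[...,2]>110)).astype('uint8'); m[:,:125]=0;m[:,205:]=0;m[:135]=0;m[218:]=0
n,l,s,c=cv2.connectedComponentsWithStats(m)
for i in range(1,n):
    if s[i,4]>30: print(s[i],c[i],pt(d,*c[i],.007).round(4), cv2.minAreaRect(np.argwhere(l==i)[:,::-1].astype('f4')))
delta(.5,-.1,.3,90)
i=cv2.imread('pics/top0.png')[130:235,220:390]; cv2.imwrite('pics/c1.png',cv2.resize(i,None,fx=4.7,fy=4.7,interpolation=cv2.INTER_CUBIC))
E
```

```text
chuck [ 0.431 -0.325]
battery [ 0.434 -0.205]
gear [ 0.59  -0.081]
motor [ 0.605 -0.323]
socket [ 0.582 -0.203]
long [ 0.448 -0.08 ]
red [0.507 0.008]
wr [0.584 0.273]
ws [0.597 0.175]
wo [0.486 0.264]
wsm [0.497 0.163]
m1 [ 0.636 -0.316]
m2 [ 0.576 -0.326]
[168 146  24  25 510] [179.53333333 158.07058824] [0.5975 0.1757 0.007 ] ((179.28048706054688, 158.02439880371094), (22.859329223632812, 22.638463973999023), 83.6598129272461)
[135 153  19  20 300] [144.16333333 161.99333333] [0.5859 0.276  0.007 ] ((144.0, 162.5), (19.0, 18.0), 90.0)
[140 182  17  31 449] [147.96436526 197.02004454] [0.4861 0.2635 0.007 ] ((147.86474609375, 197.01229858398438), (29.695720672607422, 15.30053997039795), 84.80557250976562)
[177 186  14  15 158] [183.34810127 192.7278481 ] [0.4985 0.1637 0.007 ] ((183.5, 193.0), (13.435027122497559, 13.435027122497559), 45.0)
t 0.1 p [0.2539 0.5705 0.2169] yaw 66.01 shift [-497.5 -512.6  -82.3] tilt [-0.001  -0.0016] turn -23.99
```

View pics/c1.png

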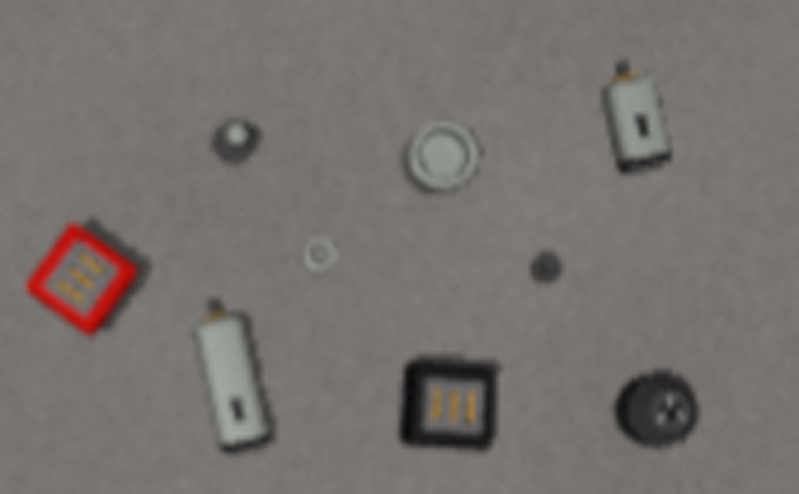

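The crop shows the chuck at (657,408), the battery (449,404), the short motor (637,122) with its shaft up, the gear (235,140), the socket (442,155) and the long motor (234,380). The tray pitch comes out at 100 mm with a yaw of about 7°, which fits the given sizes. I'm moving over the parts for a wrist look.

Emit:
{"api": "play_rows", "payload": {
  "commands": [
    [0,0,-10,0,0,-6],
    [0,0,-10,0,0,-6],
    [0,0,-10,0,0,-6],
    [0,0,-10,0,0,-6]
  ]
}}

```text
time: 0.43
tool_pos: [0.254, 0.5706, 0.2576]
tool_rot: [-0.0, -0.003, 1.0, -0.001]
contact_force: [-1.1, 0.9, -1.1]
gripper_width: 1.003
grasp_force: 0.0
```

Emit:
{"api": "play_rows", "payload": {
  "commands": [
    [-12,-38,-5,0,0,0],
    [-12,-38,-5,0,0,0],
    [-12,-38,-5,0,0,0],
    [-12,-38,-5,0,0,0],
    [-12,-38,-5,0,0,0]
  ]
}}

```text
time: 0.85
tool_pos: [0.314, 0.3792, 0.2825]
tool_rot: [-0.0, -0.001, 1.0, -0.0]
contact_force: [-0.0, 0.3, 1.2]
gripper_width: 0.998
grasp_force: 0.0
```

Emit:
{"api": "play_rows", "payload": {
  "commands": [
    [-12,-38,-5,0,0,0],
    [-12,-38,-5,0,0,0],
    [-12,-38,-5,0,0,0],
    [-12,-38,-5,0,0,0],
    [-12,-38,-5,0,0,0]
  ]
}}

```text
time: 1.27
tool_pos: [0.374, 0.1892, 0.3079]
tool_rot: [0.0, -0.0, 1.0, -0.0]
contact_force: [0.6, 0.4, 0.2]
gripper_width: 1.0
grasp_force: 0.0
```

Emit:
{"api": "play_rows", "payload": {
  "commands": [
    [-12,-38,-5,0,0,0],
    [-12,-38,-5,0,0,0],
    [-12,-38,-5,0,0,0],
    [-12,-38,-5,0,0,0],
    [-12,-38,-5,0,0,0]
  ]
}}

```text
time: 1.68
tool_pos: [0.4341, -0.001, 0.333]
tool_rot: [0.0, 0.0, 1.0, 0.0]
contact_force: [0.8, 0.6, -0.3]
gripper_width: 0.995
grasp_force: 0.0
```

Emit:
{"api": "play_rows", "payload": {
  "commands": [
    [-12,-38,-5,0,0,0],
    [-12,-38,-5,0,0,0],
    [-12,-38,-5,0,0,0],
    [-12,-38,-5,0,0,0],
    [0,0,0,0,0,0]
  ]
}}

```text
time: 2.1
tool_pos: [0.4829, -0.1566, 0.3523]
tool_rot: [-0.001, 0.003, 1.0, -0.001]
contact_force: [-1.4, 0.4, -1.1]
gripper_width: 1.001
grasp_force: 0.0
```

```bash
python3 - <<'E'
from h import *
import pickle
delta(.5,-.2,.35,90)
d=grab('wrist','w1.png');pickle.dump(d,open('w1.pkl','wb'))
print(-d['R'].T@d['t'],d['R'],d['fx'])
for k,X in dict(chuck=(.431,-.325,.05),bat=(.434,-.205,.047),gear=(.59,-.081,.04),motor=(.605,-.323,.028)).items(): print(k,proj(d,X))
i=cv2.imread('pics/w1.png'); cv2.imwrite('pics/w1b.png',cv2.resize(i,(800,600),interpolation=cv2.INTER_CUBIC))
E
```

```text
t 2.1 p [ 0.4829 -0.1566  0.3523] yaw 89.63 shift [-17.4 -43.3   2.4] tilt [-0.0012 -0.0018] turn -0.37
[ 0.40856764 -0.15587083  0.50720783] [[ 0.0067028   0.99997688 -0.0011482 ]
 [ 0.95603956 -0.00607166  0.29317485]
 [ 0.2931611  -0.00306282 -0.95605815]] 270.24812992015353
chuck (np.float64(155.8836010427052), np.float64(124.98348378977728))
bat (np.float64(228.27248187134737), np.float64(125.84554700406726))
gear (np.float64(298.80930946429226), np.float64(211.69509450769579))
motor (np.float64(171.33782845352218), np.float64(217.40206070364988))
```

View pics/w1b.png

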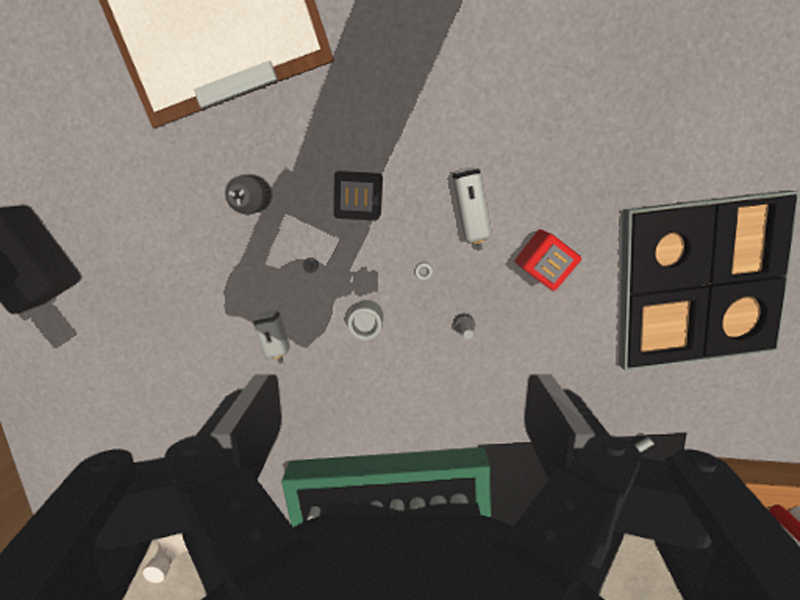

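The wrist view shows the chuck jaws at (237,194), the battery plate centre (358,195), the gear shaft top (467,334), the motor can (269,334), and the whole tray at right.

```bash
python3 - <<'E'
from h import *
import pickle
d=pickle.load(open('w1.pkl','rb'))
P=dict(chuck=(237,194,.053),batt=(358,195,.046),gear=(467,334,.042),wr=(741,318,.007),ws=(664,327,.007),wo=(750,240,.007),wsm=(670,250,.007))
for k,(u,v,z) in P.items(): print(k,pt(d,u/1.5625,v/1.5625,z).round(4)[:2])
im=d['image']
h=cv2.cvtColor(im,cv2.COLOR_RGB2HSV)
m=((h[...,0]<25)&(h[...,1]>80)&(h[...,2]>120)).astype('uint8'); m[:,:400]=0;m[:120]=0;m[235:]=0
n,l,s,c=cv2.connectedComponentsWithStats(m)
for i in range(1,n):
    if s[i,4]>50: print(s[i],pt(d,*c[i],.007).round(4))
a=im[100:150,140:250,::-1]; b=im[195:245,140:310,::-1]
A=cv2.resize(a,(660,300),interpolation=cv2.INTER_CUBIC); B=cv2.resize(b,(800,235),interpolation=cv2.INTER_CUBIC)
o=np.zeros((540,800,3),'uint8'); o[:300,:660]=A; o[302:537]=B; cv2.imwrite('pics/c2.png',o)
E
```

```text
chuck [ 0.4294 -0.3308]
batt [ 0.4324 -0.2036]
gear [ 0.5933 -0.081 ]
wr [0.5886 0.2808]
ws [0.5999 0.1789]
wo [0.4873 0.2691]
wsm [0.4999 0.1689]
[468 131  23  45 776] [0.4851 0.2667 0.007 ]
[420 149  18  21 284] [0.4984 0.1671 0.007 ]
[463 190  23  26 445] [0.5864 0.2793 0.007 ]
[410 193  31  32 833] [0.5975 0.1784 0.007 ]
```

View pics/c2.png

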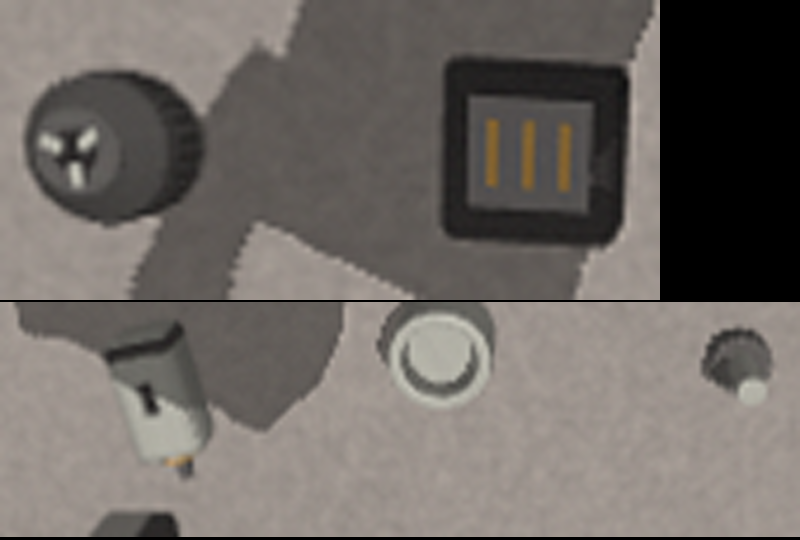

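```bash
python3 - <<'E'
from h import *
import pickle
w=pickle.load(open('w1.pkl','rb')); t=pickle.load(open('top.pkl','rb'))
A=lambda u,v,z:pt(w,u/6+140,v/6+100,z)[:2]
B=lambda u,v,z:pt(w,u/(800/170)+140,(v-302)/4.7+195,z)[:2]
C=lambda u,v,z:pt(t,u/4.7+220,v/4.7+130,z)[:2]
an=lambda a,b:np.degrees(np.arctan2(*(b-a)[::-1])).round(1)
print('chuck',A(77,150,.052),C(670,408,.053))
p=[A(*q,.046) for q in((468,95),(595,101),(590,213),(467,207))]
print('bat',np.mean(p,0),C(455,405,.046),[an(p[i],p[(i+1)%4]) for i in range(4)],[np.linalg.norm(p[i]-p[(i+1)%4]).round(4) for i in range(4)])
p=[A(*q,.045) for q in((447,58),(630,66))];print(an(*p),np.linalg.norm(p[1]-p[0]))
print('gear',B(752,391,.042),C(236,133,.042))
print('motor slot',B(149,399,.028),C(642,124,.028),'tip',B(186,472,.014),C(622,68,.014))
print('cap edge',an(B(107,357,.028),B(182,325,.028)),np.linalg.norm(B(107,357,.028)-B(182,325,.028)))
print('can right edge top view',an(C(668,155,.028),C(655,80,.028)), 'long',C(234,380,.028))
print('socket',B(440,360,.036),C(444,154,.036))
delta(.46,-.325,.2,90)
E
```

```text
chuck [ 0.43085113 -0.32936796] [ 0.43117083 -0.33225761]
bat [ 0.43389105 -0.20500745] [ 0.43261704 -0.20873436] [np.float64(86.8), np.float64(-4.1), np.float64(-93.2), np.float64(176.8)] [np.float64(0.035), np.float64(0.0305), np.float64(0.0345), np.float64(0.0304)]
87.0 0.05018894997548187
gear [ 0.59367058 -0.07931197] [ 0.59283853 -0.08128208]
motor slot [ 0.60136309 -0.32199674] [ 0.60064231 -0.32485412] tip [ 0.64057474 -0.31438202] [ 0.63676247 -0.31675501]
cap edge 112.9 0.03451788369459159
can right edge top view 8.9 long [ 0.44719149 -0.08061286]
socket [ 0.58211327 -0.20198558] [ 0.58136776 -0.20512534]
t 2.1 p [ 0.4824 -0.1539  0.3521] yaw 89.73 shift [  21.3 -171.3  152. ] tilt [-0.0018  0.0006] turn -0.27
```

Emit:
{"api": "play_rows", "payload": {
  "commands": [
    [7,-25,30,0,0,0],
    [7,-25,30,0,0,0],
    [7,-25,30,0,0,0],
    [7,-25,30,0,0,0],
    [7,-25,30,0,0,0]
  ]
}}

```text
time: 2.57
tool_pos: [0.4466, -0.2757, 0.2014]
tool_rot: [0.0, -0.001, 1.0, 0.0]
contact_force: [0.7, 0.2, -0.2]
gripper_width: 1.0
grasp_force: 0.0
```

Emit:
{"api": "play_rows", "payload": {
  "commands": [
    [7,-25,30,0,0,0],
    [7,-25,30,0,0,0],
    [0,0,0,0,0,0],
    [0,0,0,0,0,0]
  ]
}}

```text
time: 2.9
tool_pos: [0.4317, -0.3246, 0.1402]
tool_rot: [-0.002, 0.001, 1.0, 0.002]
contact_force: [0.3, 0.3, 0.0]
gripper_width: 1.001
grasp_force: 0.0
```

```bash
python3 - <<'E'
from h import *
import pickle
print(manip.nose_length)
delta(.431,-.331,.13,90)
d=grab('wrist','w2.png');pickle.dump(d,open('w2.pkl','wb'))
i=d['image'][:,:,::-1].copy()
for X in [(.431,-.331,.052)]:
  u,v=proj(d,X); print(u,v)
cv2.imwrite('pics/w2b.png',cv2.resize(i,(800,600),interpolation=cv2.INTER_CUBIC))
E
```

```text
0.014
t 2.9 p [ 0.4317 -0.3246  0.1402] yaw 89.94 shift [ 0.6 -6.4 10.1] tilt [-0.0038  0.0045] turn -0.06
250.10377912906 191.6064969766769
```

View pics/w2b.png

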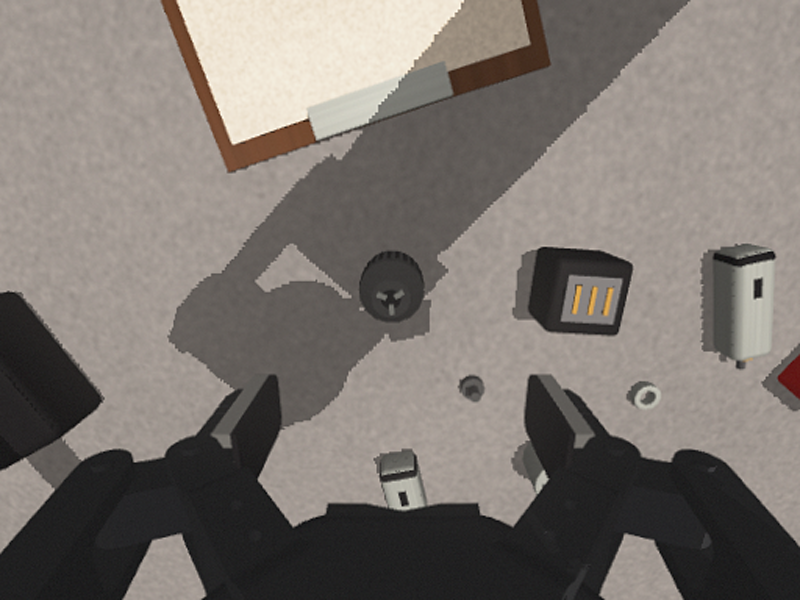

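The jaws are at (391,300), within 1 px of the prediction, so the chuck is confirmed at (.431,-.331). Gripping it.

Emit:
{"api": "play_rows", "payload": {
  "commands": [
    [0,-6,20,0,0,0],
    [0,0,35,0,0,0],
    [0,0,35,0,0,0],
    [0,0,20,0,0,0],
    [0,0,0,0,0,0]
  ]
}}

```text
time: 3.37
tool_pos: [0.4319, -0.3286, 0.0298]
tool_rot: [-0.002, -0.001, 1.0, 0.002]
contact_force: [-1.5, 0.2, -0.7]
gripper_width: 1.001
grasp_force: 0.0
```

Emit:
{"api": "play_rows", "payload": {
  "commands": [
    [0,0,0,0,0,0],
    [0,0,0,0,0,0],
    [0,0,0,0,0,0],
    [0,0,0,0,0,0],
    [0,0,0,0,0,0]
  ],
  "hand": 30
}}

```text
time: 3.78
tool_pos: [0.4342, -0.3329, 0.0349]
tool_rot: [0.001, -0.0, 1.0, -0.001]
contact_force: [0.3, -0.1, -0.1]
gripper_width: 0.35
grasp_force: 0.0
```

Emit:
{"api": "play_rows", "payload": {
  "commands": [
    [0,0,0,0,0,0],
    [0,0,0,0,0,0],
    [0,0,0,0,0,0],
    [0,0,0,0,0,0],
    [0,0,0,0,0,0]
  ]
}}

```text
time: 4.2
tool_pos: [0.4332, -0.332, 0.033]
tool_rot: [0.0, 0.0, 1.0, 0.0]
contact_force: [-0.4, 0.6, 0.9]
gripper_width: 0.349
grasp_force: 0.3
```

```bash
python3 - <<'E'
from h import *
import pickle
d=pickle.load(open('w2.pkl','rb'))
f=lambda u,v,z:pt(d,u/1.5625,v/1.5625,z)[:2].round(4)
print('bat',f(592,299,.047),'edge',f(568,276,.047),f(621,278,.047),f(614,325,.047),f(564,323,.047))
delta(.5846,.2743,.17,90)
E
```

```text
bat [ 0.4326 -0.2063] edge [ 0.4179 -0.2231] [ 0.4192 -0.1898] [ 0.4499 -0.1897] [ 0.4484 -0.2222]
t 4.2 p [ 0.4332 -0.332   0.033 ] yaw 90.0 shift [-151.3  606.4 -136.9] tilt [0.     0.0001] turn -0.0
```

The fingers reached 30 mm with no force, so they probably missed the chuck. Looking.

```bash
python3 - <<'E'
from h import *
print(manip.state())
d=grab('wrist'); e=grab('scene')
o=np.hstack([d['image'][100:384,100:412],cv2.resize(e['image'][140:240,60:210],(426,284))])[:,:,::-1]
cv2.imwrite('pics/w3.png',o)
E
```

```text
{'time': 4.2, 'joint_pos': array([-7.90324074e-01,  5.65155557e-02,  1.93778119e+00,  9.07333681e-05,
        1.14733265e+00, -2.36110748e+00]), 'joint_vel': array([ 0.00106026,  0.00141716,  0.00093311, -0.00026697, -0.00023611,
       -0.00114043]), 'joint_efforts': array([-1.76879405e-01, -3.41806734e+01, -3.17361510e+01, -8.65283003e-02,
       -4.37579525e-02, -2.76704042e-03]), 'tool_pos': array([ 0.43323299, -0.33203248,  0.03303281]), 'tool_rot': array([1.64656504e-05, 2.51057267e-05, 9.99999999e-01, 4.21520966e-05]), 'contact_force': array([-0.3780349 ,  0.64388184,  0.87724478]), 'ft_torque': array([ 0.08596321,  0.02272045, -0.00149835]), 'grasp_force': 0.3107499412180914, 'gripper_width': 0.34938255044626576}
```

View pics/w3.png

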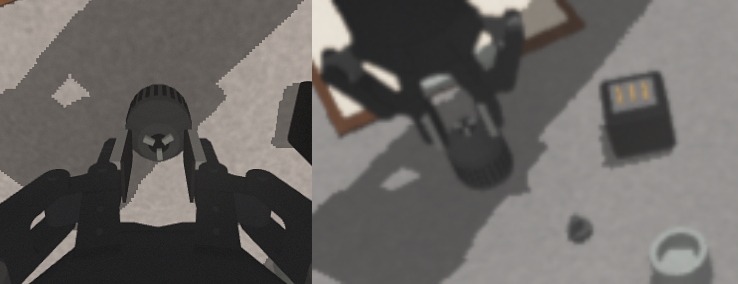

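```bash
python3 - <<'E'
from h import *
d=grab('wrist')
for z in(.052,): print(pt(d,259,242,z),pt(d,257,186,.0))
for X in [(.431,-.331,.052),(.433,-.332,.033),(.433,-.332,.052),(.433,-.317,.038),(.433,-.347,.038)]: print(X,np.round(proj(d,X))-[100,100])
i=d['image'][150:350,170:350,::-1]; cv2.imwrite('pics/w4.png',cv2.resize(i,(540,600),interpolation=cv2.INTER_CUBIC))
E
```

```text
[ 0.42959085 -0.3311239   0.052     ] [ 0.41182271 -0.33226402  0.        ]
(0.431, -0.331, 0.052) [159. 144.]
(0.433, -0.332, 0.033) [157. 133.]
(0.433, -0.332, 0.052) [157. 147.]
(0.433, -0.317, 0.038) [182. 136.]
(0.433, -0.347, 0.038) [133. 136.]
```

View pics/w4.png

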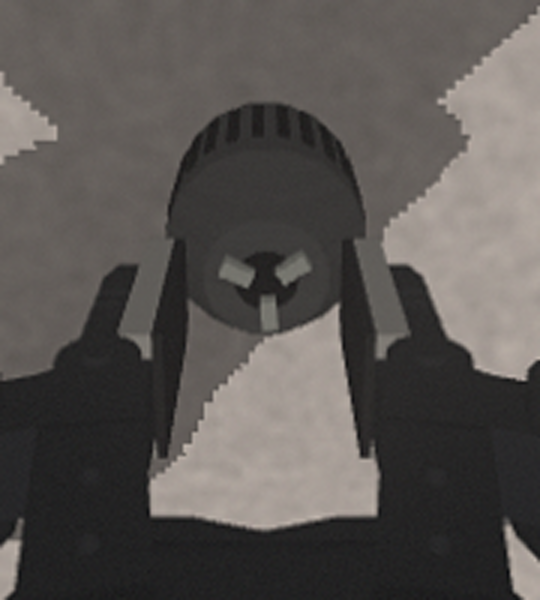

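The chuck hasn't moved, and the pads sit at its sides. Closing further to see where they stop.

Emit:
{"api": "play_rows", "payload": {
  "commands": [
    [0,0,0,0,0,0],
    [0,0,0,0,0,0],
    [0,0,0,0,0,0]
  ],
  "hand": 24
}}

```text
time: 4.6
tool_pos: [0.4333, -0.3316, 0.0332]
tool_rot: [-0.0, -0.0, 1.0, 0.0]
contact_force: [-0.4, 3.4, 5.4]
gripper_width: 0.293
grasp_force: 40.2
```

```bash
python3 - <<'E'
from h import *
d=grab('wrist')
M=np.array(d['mount']);print(M.round(4))
for x in(.422,.433,.444):
  for z in(.02,.03,.045,.06): print(x,z,[ (np.round(proj(d,(x,y,z)))-[170,150])*3 for y in(-.344,-.319)])
i=d['image'][150:350,170:350,::-1]; cv2.imwrite('pics/w5.png',cv2.resize(i,(540,600),interpolation=cv2.INTER_CUBIC))
E
```

```text
[[-3.000e-04 -9.557e-01 -2.943e-01  7.450e-02]
 [ 1.000e+00 -5.000e-04  6.000e-04 -1.000e-04]
 [-7.000e-04 -2.943e-01  9.557e-01 -1.548e-01]
 [ 0.000e+00  0.000e+00  0.000e+00  1.000e+00]]
0.422 0.02 [array([207., 177.]), array([318., 177.])]
0.422 0.03 [array([204., 192.]), array([321., 192.])]
0.422 0.045 [array([198., 222.]), array([327., 222.])]
0.422 0.06 [array([192., 258.]), array([336., 258.])]
0.433 0.02 [array([207., 222.]), array([318., 222.])]
0.433 0.03 [array([204., 240.]), array([321., 240.])]
0.433 0.045 [array([198., 273.]), array([327., 273.])]
0.433 0.06 [array([192., 312.]), array([333., 312.])]
0.444 0.02 [array([207., 267.]), array([318., 267.])]
0.444 0.03 [array([204., 288.]), array([321., 288.])]
0.444 0.045 [array([201., 324.]), array([324., 324.])]
0.444 0.06 [array([195., 366.]), array([330., 366.])]
```

View pics/w5.png

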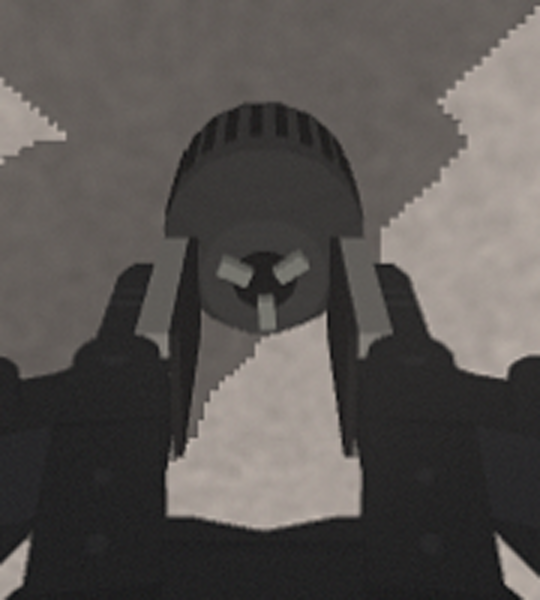

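The pad tips project to about z=.048, and the pads stop at 25 mm with +5 N upward. So they are on the taper and the fingertips sit about 15 mm *behind* the reported TCP rather than ahead of it. I'll open, lower by steps and test the grip.

Emit:
{"api": "play_rows", "payload": {
  "commands": [
    [0,0,0,0,0,0],
    [0,0,0,0,0,0],
    [0,0,0,0,0,0],
    [0,0,0,0,0,0]
  ],
  "hand": 70
}}

```text
time: 4.98
tool_pos: [0.4331, -0.3322, 0.0327]
tool_rot: [-0.0, -0.0, 1.0, -0.0]
contact_force: [-0.4, -0.1, 0.3]
gripper_width: 0.815
grasp_force: 0.0
```

Emit:
{"api": "play_rows", "payload": {
  "commands": [
    [2,0,7,0,0,0],
    [0,0,7,0,0,0],
    [0,0,6,0,0,0],
    [0,0,0,0,0,0],
    [0,0,0,0,0,0]
  ]
}}

```text
time: 5.4
tool_pos: [0.4306, -0.3314, 0.0119]
tool_rot: [-0.001, -0.0, 1.0, 0.001]
contact_force: [0.9, -0.6, 0.5]
gripper_width: 0.819
grasp_force: 0.0
```

Emit:
{"api": "play_rows", "payload": {
  "commands": [
    [0,0,0,0,0,0],
    [0,0,0,0,0,0],
    [0,0,0,0,0,0],
    [0,0,0,0,0,0],
    [0,0,0,0,0,0]
  ],
  "hand": 34
}}

```text
time: 5.82
tool_pos: [0.4318, -0.3324, 0.0139]
tool_rot: [0.001, -0.0, 1.0, -0.0]
contact_force: [-0.2, 1.1, 3.5]
gripper_width: 0.456
grasp_force: 61.0
```

The pads stopped at 39 mm, just on the start of the taper at about z=.038. That confirms tips about 24 mm behind the TCP at this opening. Lowering 20 mm more.

Emit:
{"api": "play_rows", "payload": {
  "commands": [
    [0,0,0,0,0,0],
    [0,0,0,0,0,0],
    [0,0,0,0,0,0],
    [0,0,0,0,0,0]
  ],
  "hand": 70
}}

```text
time: 6.15
tool_pos: [0.431, -0.3319, 0.0128]
tool_rot: [-0.0, -0.0, 1.0, 0.0]
contact_force: [0.1, 0.3, 0.1]
gripper_width: 0.815
grasp_force: 0.0
```

Emit:
{"api": "play_rows", "payload": {
  "commands": [
    [0,0,5,0,0,0],
    [0,0,5,0,0,0],
    [0,0,5,0,0,0],
    [0,0,5,0,0,0],
    [0,0,0,0,0,0]
  ]
}}

```text
time: 6.57
tool_pos: [0.4303, -0.3311, -0.0088]
tool_rot: [-0.001, -0.0, 1.0, 0.001]
contact_force: [0.2, 0.2, 0.0]
gripper_width: 0.819
grasp_force: 0.0
```

Emit:
{"api": "play_rows", "payload": {
  "commands": [
    [0,0,0,0,0,0],
    [0,0,0,0,0,0],
    [0,0,0,0,0,0],
    [0,0,0,0,0,0],
    [0,0,0,0,0,0]
  ],
  "hand": 34
}}

```text
time: 6.98
tool_pos: [0.4316, -0.3324, -0.0066]
tool_rot: [0.0, -0.0, 1.0, -0.0]
contact_force: [-0.6, -0.1, 0.5]
gripper_width: 0.472
grasp_force: 61.0
```

Solid grip on the straight part, with 61 N and no z force. Lifting and carrying.

Emit:
{"api": "play_rows", "payload": {
  "commands": [
    [0,0,-15,0,0,0],
    [0,0,-30,0,0,0],
    [0,0,-35,0,0,0],
    [0,0,-40,0,0,0]
  ]
}}

```text
time: 7.32
tool_pos: [0.4295, -0.3302, 0.1114]
tool_rot: [-0.002, -0.0, 1.0, 0.002]
contact_force: [0.5, -0.9, -3.0]
gripper_width: 0.471
grasp_force: 61.2
```

Emit:
{"api": "play_rows", "payload": {
  "commands": [
    [-5,20,0,0,0,0],
    [-9.6,37.9,0,0,0,0],
    [-9.6,37.9,0,0,0,0],
    [-9.6,37.9,0,0,0,0],
    [-9.6,37.9,0,0,0,0]
  ]
}}

```text
time: 7.73
tool_pos: [0.474, -0.1585, 0.1123]
tool_rot: [-0.0, 0.0, 1.0, 0.0]
contact_force: [0.9, -0.4, -2.8]
gripper_width: 0.473
grasp_force: 61.4
```

Emit:
{"api": "play_rows", "payload": {
  "commands": [
    [-9.6,37.9,0,0,0,0],
    [-9.6,37.9,0,0,0,0],
    [-9.6,37.9,0,0,0,0],
    [-9.6,37.9,0,0,0,0],
    [-9.6,37.9,0,0,0,0]
  ]
}}

```text
time: 8.15
tool_pos: [0.5219, 0.0312, 0.1123]
tool_rot: [-0.001, -0.0, 1.0, 0.0]
contact_force: [0.2, -0.4, -2.7]
gripper_width: 0.469
grasp_force: 61.4
```

Emit:
{"api": "play_rows", "payload": {
  "commands": [
    [-9.6,37.9,0,0,0,0],
    [-9.6,37.9,0,0,0,0],
    [-9.6,37.9,0,0,0,0],
    [-9.6,37.9,0,0,0,0],
    [-9.6,37.9,0,0,0,0]
  ]
}}

```text
time: 8.57
tool_pos: [0.5698, 0.2205, 0.112]
tool_rot: [-0.001, -0.0, 1.0, -0.0]
contact_force: [1.3, -0.3, -2.8]
gripper_width: 0.471
grasp_force: 61.4
```

Emit:
{"api": "play_rows", "payload": {
  "commands": [
    [-9.6,37.9,0,0,0,0],
    [-5,18,0,0,0,0],
    [0,0,0,0,0,0],
    [0,0,0,0,0,0],
    [0,0,0,0,0,0]
  ]
}}

```text
time: 8.98
tool_pos: [0.5843, 0.2737, 0.1119]
tool_rot: [-0.001, 0.0, 1.0, -0.001]
contact_force: [-0.6, 0.0, -2.5]
gripper_width: 0.472
grasp_force: 61.6
```

```bash
python3 - <<'E'
from h import *
import pickle
delta(.5846,.2743,0.001,90)
d=grab('wrist','w6.png');pickle.dump(d,open('w6.pkl','wb'))
i=d['image'][:,:,::-1].copy()
c=np.array([.541,.2187]);a=np.radians(6.9);u=np.array([np.cos(a),np.sin(a)]);v=np.array([-u[1],u[0]])
for sx,sy in((1,1),(1,-1),(-1,1),(-1,-1)):
  p=c+.05*sx*u+.05*sy*v; print(p.round(4))
  q=[proj(d,(*(p+.048*e*u+.048*f*v),.019)) for e,f in((1,1),(1,-1),(-1,-1),(-1,1))]
  cv2.polylines(i,[np.int32(np.round(q))],True,(0,255,0),1)
cv2.imwrite('pics/w6b.png',cv2.resize(i,(800,600),interpolation=cv2.INTER_CUBIC))
E
```

```text
t 9.0 p [0.5843 0.2737 0.1119] yaw 90.0 shift [ -0.5   0.7 110.9] tilt [-0.002  -0.0012] turn -0.0
[0.5846 0.2743]
[0.5966 0.1751]
[0.4854 0.2623]
[0.4974 0.1631]
```

View pics/w6b.png

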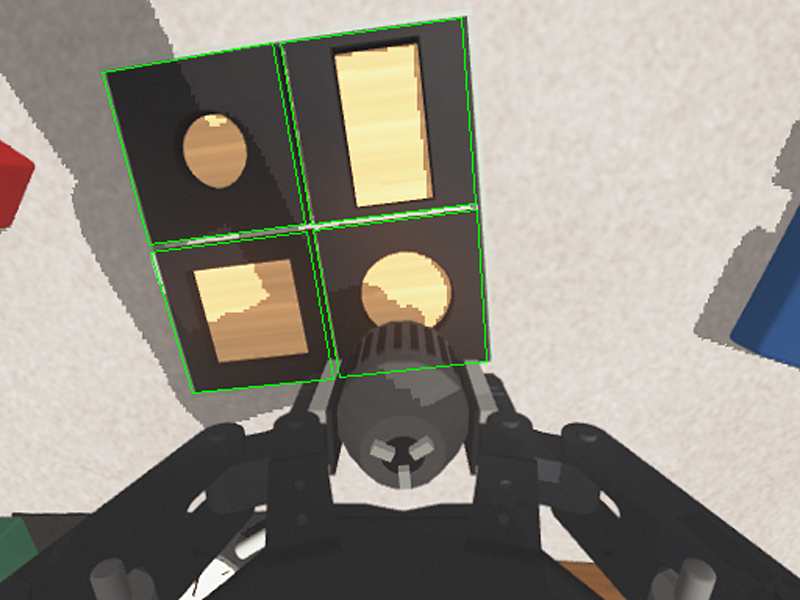

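The overlay lies right on the tray inserts, so the well poses are good. Lowering and releasing.

Emit:
{"api": "play_rows", "payload": {
  "commands": [
    [0,0,30,0,0,0],
    [0,0,30,0,0,0],
    [0,0,25,0,0,0],
    [0,0,13,0,0,0],
    [0,0,7,0,0,0]
  ]
}}

```text
time: 9.45
tool_pos: [0.5832, 0.2726, 0.0051]
tool_rot: [-0.002, 0.001, 1.0, -0.001]
contact_force: [-0.9, -0.2, -3.6]
gripper_width: 0.472
grasp_force: 61.5
```

Emit:
{"api": "play_rows", "payload": {
  "commands": [
    [0,0,4,0,0,0],
    [0,0,1,0,0,0],
    [0,0,0,0,0,0],
    [0,0,0,0,0,0]
  ]
}}

```text
time: 9.78
tool_pos: [0.5867, 0.2748, 0.0048]
tool_rot: [0.002, 0.0, 1.0, 0.001]
contact_force: [0.1, -0.5, -3.0]
gripper_width: 0.467
grasp_force: 61.6
```

Emit:
{"api": "play_rows", "payload": {
  "commands": [
    [0,0,0,0,0,0],
    [0,0,0,0,0,0],
    [0,0,0,0,0,0],
    [0,0,0,0,0,0],
    [0,0,0,0,0,0]
  ],
  "hand": 64
}}

```text
time: 10.2
tool_pos: [0.5855, 0.2746, 0.0035]
tool_rot: [0.0, -0.0, 1.0, 0.0]
contact_force: [0.2, -0.1, -0.2]
gripper_width: 0.748
grasp_force: 0.0
```

Emit:
{"api": "play_rows", "payload": {
  "commands": [
    [0,0,-15,0,0,0],
    [0,0,-35,0,0,0],
    [0,0,-35,0,0,0],
    [0,0,-35,0,0,0],
    [0,0,0,0,0,0]
  ]
}}

```text
time: 10.62
tool_pos: [0.5904, 0.2764, 0.1343]
tool_rot: [0.008, -0.0, 1.0, 0.003]
contact_force: [1.6, 0.9, 1.8]
gripper_width: 0.75
grasp_force: 0.0
```

```bash
python3 - <<'E'
from h import *
delta(.433,-.2075,.112,86.8)
E
```

```text
t 10.6 p [0.5904 0.2764 0.1343] yaw 90.02 shift [ 157.9 -484.    17.3] tilt [0.0154 0.0052] turn 3.22
```

Chuck released. On to the battery.

Emit:
{"api": "play_rows", "payload": {
  "commands": [
    [6,-19,0,0,0,0],
    [11.7,-37.1,0,0,0,0],
    [11.7,-37.1,0,0,0,0],
    [11.7,-37.1,0,0,0,0],
    [11.7,-37.1,0,0,0,0]
  ],
  "hand": 85
}}

```text
time: 11.03
tool_pos: [0.5319, 0.1058, 0.1241]
tool_rot: [0.001, -0.001, 1.0, -0.0]
contact_force: [0.8, -0.6, 0.1]
gripper_width: 0.994
grasp_force: 0.0
```

Emit:
{"api": "play_rows", "payload": {
  "commands": [
    [11.7,-37.1,0,0,0,0],
    [11.7,-37.1,0,0,0,0],
    [11.7,-37.1,0,0,0,0],
    [11.7,-37.1,0,0,0,0],
    [11.7,-37.1,0,0,0,0]
  ]
}}

```text
time: 11.45
tool_pos: [0.4734, -0.08, 0.1242]
tool_rot: [0.001, -0.0, 1.0, -0.0]
contact_force: [1.6, -0.4, -0.7]
gripper_width: 0.996
grasp_force: 0.0
```

Emit:
{"api": "play_rows", "payload": {
  "commands": [
    [11.7,-37.1,0,0,0,0],
    [11.7,-37.1,0,0,0,0],
    [11.7,-37.1,0,0,0,0],
    [6,-18,0,0,0,0],
    [0,0,0,0,0,3.2]
  ]
}}

```text
time: 11.87
tool_pos: [0.432, -0.2114, 0.1244]
tool_rot: [0.001, 0.031, 1.0, -0.001]
contact_force: [0.7, 0.5, 0.1]
gripper_width: 0.997
grasp_force: 0.0
```

Emit:
{"api": "play_rows", "payload": {
  "commands": [
    [0,0,0,0,0,0],
    [0,0,0,0,0,0],
    [0,0,0,0,0,0]
  ]
}}

```text
time: 12.12
tool_pos: [0.4331, -0.2073, 0.1235]
tool_rot: [0.0, 0.027, 1.0, -0.0]
contact_force: [0.1, -0.4, 0.1]
gripper_width: 0.998
grasp_force: 0.0
```

```bash
python3 - <<'E'
from h import *
delta(.433,-.2075,-.008,86.8)
d=grab('wrist'); i=d['image'][:,:,::-1].copy()
a=np.radians(-3.2);u=np.array([np.cos(a),np.sin(a)]);v=np.array([-u[1],u[0]])
q=[proj(d,(*(np.array([.433,-.2075])+.025*e*u+.025*f*v),.045)) for e,f in((1,1),(1,-1),(-1,-1),(-1,1))]
cv2.polylines(i,[np.int32(np.round(np.array(q)*16))],True,(0,255,0),1,shift=4)
e=grab('top')['image'][125:225,110:235,::-1]
cv2.imwrite('pics/w7.png',np.hstack([i[100:340,90:400],cv2.resize(e,(300,240),interpolation=cv2.INTER_CUBIC)]))
E
```

```text
t 12.1 p [ 0.4331 -0.2073  0.1235] yaw 86.91 shift [ 1.000e-01 -2.000e-01  1.315e+02] tilt [ 0.0006 -0.0003] turn 0.11
```

View pics/w7.png

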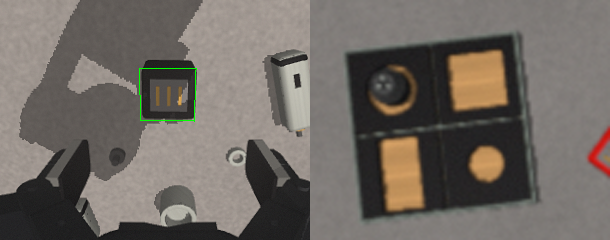

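The battery fits the overlay within 1–2 px, and the chuck stands in its well. Gripping the battery.

Emit:
{"api": "play_rows", "payload": {
  "commands": [
    [0,0,30,0,0,0],
    [0,0,35,0,0,0],
    [0,0,35,0,0,0],
    [0,0,20,0,0,0],
    [0,0,11,0,0,0]
  ]
}}

```text
time: 12.63
tool_pos: [0.4307, -0.2055, -0.0114]
tool_rot: [-0.002, 0.027, 1.0, 0.002]
contact_force: [-1.1, 0.4, -0.2]
gripper_width: 0.996
grasp_force: 0.0
```

Emit:
{"api": "play_rows", "payload": {
  "commands": [
    [0,0,0,0,0,0],
    [0,0,0,0,0,0],
    [0,0,0,0,0,0]
  ]
}}

```text
time: 12.88
tool_pos: [0.4344, -0.2085, -0.0061]
tool_rot: [0.001, 0.028, 1.0, -0.001]
contact_force: [-0.0, -0.4, 0.9]
gripper_width: 0.995
grasp_force: 0.0
```

Emit:
{"api": "play_rows", "payload": {
  "commands": [
    [0,0,0,0,0,0],
    [0,0,0,0,0,0],
    [0,0,0,0,0,0],
    [0,0,0,0,0,0],
    [0,0,0,0,0,0]
  ],
  "hand": 42
}}

```text
time: 13.3
tool_pos: [0.434, -0.2083, -0.0065]
tool_rot: [0.001, 0.028, 1.0, -0.001]
contact_force: [-0.3, 0.4, 6.6]
gripper_width: 0.575
grasp_force: 63.4
```

Emit:
{"api": "play_rows", "payload": {
  "commands": [
    [0,0,0,0,0,0],
    [0,0,0,0,0,0]
  ]
}}

```text
time: 13.47
tool_pos: [0.4339, -0.2083, -0.0065]
tool_rot: [0.001, 0.028, 1.0, -0.0]
contact_force: [-0.9, 0.8, 6.7]
gripper_width: 0.577
grasp_force: 63.4
```

```bash
python3 - <<'E'
from h import *
delta(.5966,.1751,.1,96.9)
E
```

```text
t 13.5 p [ 0.4339 -0.2083 -0.0065] yaw 86.8 shift [-141.3  391.8 -106.6] tilt [ 0.0021 -0.001 ] turn -10.1
```

Emit:
{"api": "play_rows", "payload": {
  "commands": [
    [0,0,-15,0,0,0],
    [0,0,-30,0,0,0],
    [0,0,-35,0,0,0],
    [0,0,-40,0,0,0],
    [0,0,0,0,0,-3.2]
  ]
}}

```text
time: 13.88
tool_pos: [0.4369, -0.2106, 0.1204]
tool_rot: [0.006, -0.001, 1.0, -0.004]
contact_force: [1.3, -1.3, -1.2]
gripper_width: 0.577
grasp_force: 63.0
```

Emit:
{"api": "play_rows", "payload": {
  "commands": [
    [-7.4,17.4,0,0,0,0],
    [-14.8,34.9,0,0,0,0],
    [-14.8,34.9,0,0,0,0],
    [-14.8,34.9,0,0,0,0],
    [-14.8,34.9,0,0,0,0]
  ]
}}

```text
time: 14.3
tool_pos: [0.499, -0.0491, 0.1112]
tool_rot: [-0.001, 0.0, 1.0, -0.0]
contact_force: [0.2, -0.4, -2.0]
gripper_width: 0.581
grasp_force: 63.0
```

Emit:
{"api": "play_rows", "payload": {
  "commands": [
    [-14.8,34.9,0,0,0,0],
    [-14.8,34.9,0,0,0,0],
    [-14.8,34.9,0,0,0,0],
    [-14.8,34.9,0,0,0,0],
    [-14.8,34.9,0,0,0,0]
  ]
}}

```text
time: 14.72
tool_pos: [0.573, 0.1256, 0.1109]
tool_rot: [-0.001, -0.0, 1.0, -0.0]
contact_force: [0.3, -0.3, -1.9]
gripper_width: 0.581
grasp_force: 63.0
```

Emit:
{"api": "play_rows", "payload": {
  "commands": [
    [-14.8,34.9,0,0,0,0],
    [-7.4,17.4,0,0,0,0],
    [0,0,0,0,0,-6.9],
    [0,0,0,0,0,0],
    [0,0,0,0,0,0]
  ]
}}

```text
time: 15.13
tool_pos: [0.5948, 0.176, 0.1108]
tool_rot: [-0.001, -0.059, 0.998, -0.0]
contact_force: [-0.3, -2.0, -2.2]
gripper_width: 0.582
grasp_force: 63.1
```

```bash
python3 - <<'E'
from h import *
delta(.5966,.1751,.001,96.9)
E
```

```text
t 15.1 p [0.5948 0.176  0.1108] yaw 96.78 shift [ -2.   -1.  109.8] tilt [-0.0021 -0.0007] turn -0.12
```

Emit:
{"api": "play_rows", "payload": {
  "commands": [
    [-2,-1,30,0,0,0],
    [0,0,30,0,0,0],
    [0,0,25,0,0,0],
    [0,0,13,0,0,0],
    [0,0,8,0,0,0]
  ]
}}

```text
time: 15.55
tool_pos: [0.5955, 0.1742, 0.0031]
tool_rot: [-0.002, -0.059, 0.998, -0.0]
contact_force: [0.5, -0.1, -2.2]
gripper_width: 0.576
grasp_force: 63.3
```

Emit:
{"api": "play_rows", "payload": {
  "commands": [
    [0,0,3,0,0,0],
    [0,0,1.5,0,0,0],
    [0,0,0,0,0,0],
    [0,0,0,0,0,0],
    [0,0,0,0,0,0]
  ]
}}

```text
time: 15.97
tool_pos: [0.5989, 0.1756, 0.0028]
tool_rot: [0.001, -0.06, 0.998, 0.0]
contact_force: [0.2, -0.1, -2.2]
gripper_width: 0.579
grasp_force: 63.4
```

Emit:
{"api": "play_rows", "payload": {
  "commands": [
    [0,0,0,0,0,0],
    [0,0,0,0,0,0],
    [0,0,0,0,0,0],
    [0,0,0,0,0,0],
    [0,0,0,0,0,0]
  ],
  "hand": 66
}}

```text
time: 16.38
tool_pos: [0.598, 0.1754, 0.0018]
tool_rot: [0.0, -0.06, 0.998, 0.0]
contact_force: [-0.0, -0.2, 0.0]
gripper_width: 0.772
grasp_force: 0.0
```

Emit:
{"api": "play_rows", "payload": {
  "commands": [
    [0,0,-15,0,0,0],
    [0,0,-35,0,0,0],
    [0,0,-35,0,0,0],
    [0,0,-35,0,0,0],
    [0,0,0,0,0,6.9]
  ]
}}

```text
time: 16.8
tool_pos: [0.6031, 0.1764, 0.1326]
tool_rot: [0.008, 0.001, 1.0, 0.001]
contact_force: [1.6, 0.2, 0.9]
gripper_width: 0.775
grasp_force: 0.0
```

```bash
python3 - <<'E'
from h import *
delta(.593,-.0803,.112,90)
E
```

```text
t 16.8 p [0.6031 0.1764 0.1326] yaw 89.9 shift [  10.  -256.7   19.8] tilt [0.0158 0.0027] turn -0.1
```

Emit:
{"api": "play_rows", "payload": {
  "commands": [
    [0.6,-16,0,0,0,0],
    [0.6,-32,0,0,0,0],
    [0.6,-32,0,0,0,0],
    [0.6,-32,0,0,0,0],
    [0.6,-32,0,0,0,0]
  ],
  "hand": 45
}}

```text
time: 17.22
tool_pos: [0.5948, 0.0301, 0.123]
tool_rot: [0.001, -0.0, 1.0, -0.0]
contact_force: [1.0, 0.2, -0.1]
gripper_width: 0.527
grasp_force: 0.0
```

Emit:
{"api": "play_rows", "payload": {
  "commands": [
    [0.6,-32,0,0,0,0],
    [0.6,-32,0,0,0,0],
    [0.6,-32,0,0,0,0],
    [0.4,-15.7,0,0,0,0],
    [0,0,0,0,0,0]
  ]
}}

```text
time: 17.63
tool_pos: [0.5927, -0.0837, 0.123]
tool_rot: [0.001, 0.002, 1.0, -0.001]
contact_force: [-0.0, 0.6, -0.1]
gripper_width: 0.528
grasp_force: 0.0
```

Emit:
{"api": "play_rows", "payload": {
  "commands": [
    [0,0,0,0,0,0],
    [0,0,0,0,0,0],
    [0,0,0,0,0,0]
  ]
}}

```text
time: 17.88
tool_pos: [0.5926, -0.0792, 0.1219]
tool_rot: [0.0, -0.001, 1.0, 0.0]
contact_force: [-0.2, 1.2, -0.3]
gripper_width: 0.526
grasp_force: 0.0
```

```bash
python3 - <<'E'
from h import *
delta(.593,-.0803,.003,90)
d=grab('wrist'); i=d['image'][:,:,::-1].copy()
t=np.linspace(0,2*np.pi,40)
for r,z in((.006,.042),(.013,.012)):
  q=[proj(d,(.593+r*np.cos(a),-.0803+r*np.sin(a),z)) for a in t]
  cv2.polylines(i,[np.int32(np.round(np.array(q)*16))],True,(0,255,0),1,shift=4)
e=grab('top')['image'][125:225,110:235,::-1]
cv2.imwrite('pics/w8.png',np.hstack([cv2.resize(i[150:270,180:335],None,fx=3,fy=3,interpolation=cv2.INTER_CUBIC),cv2.resize(e,(330,360),interpolation=cv2.INTER_CUBIC)]))
E
```

```text
t 17.9 p [ 0.5926 -0.0792  0.1219] yaw 90.08 shift [ -0.4  -1.1 118.9] tilt [0.0003 0.0002] turn 0.08
```

View pics/w8.png

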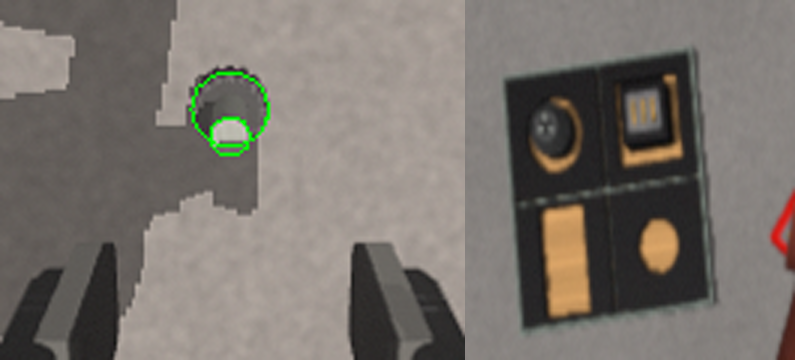

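The gear matches the overlay within about 2 mm, and the chuck and battery sit in their wells. Gripping the gear shaft.

Emit:
{"api": "play_rows", "payload": {
  "commands": [
    [1,-1,30,0,0,0],
    [0,0,35,0,0,0],
    [0,0,30,0,0,0],
    [0,0,16,0,0,0],
    [0,0,8,0,0,0]
  ]
}}

```text
time: 18.4
tool_pos: [0.5889, -0.0798, -0.0012]
tool_rot: [-0.003, -0.001, 1.0, 0.001]
contact_force: [0.2, 0.2, 0.6]
gripper_width: 0.527
grasp_force: 0.0
```

Emit:
{"api": "play_rows", "payload": {
  "commands": [
    [0,0,0,0,0,0],
    [0,0,0,0,0,0],
    [0,0,0,0,0,0]
  ]
}}

```text
time: 18.65
tool_pos: [0.5932, -0.0815, 0.0045]
tool_rot: [0.002, -0.0, 1.0, -0.0]
contact_force: [-0.1, 0.4, 0.2]
gripper_width: 0.527
grasp_force: 0.0
```

Emit:
{"api": "play_rows", "payload": {
  "commands": [
    [0,0,0,0,0,0],
    [0,0,0,0,0,0],
    [0,0,0,0,0,0],
    [0,0,0,0,0,0],
    [0,0,0,0,0,0]
  ],
  "hand": 4
}}

```text
time: 19.07
tool_pos: [0.5925, -0.0815, 0.0038]
tool_rot: [0.001, -0.0, 1.0, -0.0]
contact_force: [-0.1, 1.2, 5.9]
gripper_width: 0.115
grasp_force: 58.5
```

Emit:
{"api": "play_rows", "payload": {
  "commands": [
    [0,0,0,0,0,0],
    [0,0,0,0,0,0]
  ]
}}

```text
time: 19.23
tool_pos: [0.5925, -0.0816, 0.0038]
tool_rot: [0.001, 0.0, 1.0, -0.0]
contact_force: [-0.1, 0.4, 5.9]
gripper_width: 0.117
grasp_force: 58.5
```

```bash
python3 - <<'E'
from h import *
delta(.4974,.1631,.1,90)
E
```

```text
t 19.2 p [ 0.5925 -0.0816  0.0038] yaw 90.0 shift [ 94.9 244.6 -96.4] tilt [ 0.0019 -0.0003] turn -0.0
```

Emit:
{"api": "play_rows", "payload": {
  "commands": [
    [0,0,-15,0,0,0],
    [0,0,-30,0,0,0],
    [0,0,-35,0,0,0],
    [0,0,-30,0,0,0],
    [6,15,0,0,0,0]
  ]
}}

```text
time: 19.65
tool_pos: [0.5906, -0.0691, 0.1205]
tool_rot: [0.007, 0.001, 1.0, -0.002]
contact_force: [1.1, 0.5, 0.0]
gripper_width: 0.111
grasp_force: 58.5
```

Emit:
{"api": "play_rows", "payload": {
  "commands": [
    [13,34,0,0,0,0],
    [13,34,0,0,0,0],
    [13,34,0,0,0,0],
    [13,34,0,0,0,0],
    [13,34,0,0,0,0]
  ]
}}

```text
time: 20.07
tool_pos: [0.5188, 0.105, 0.1114]
tool_rot: [-0.001, 0.0, 1.0, -0.0]
contact_force: [-0.0, 0.1, -0.8]
gripper_width: 0.116
grasp_force: 58.6
```

Emit:
{"api": "play_rows", "payload": {
  "commands": [
    [13,34,0,0,0,0],
    [11,25.6,0,0,0,0],
    [0,0,0,0,0,0],
    [0,0,0,0,0,0],
    [0,0,0,0,0,0]
  ]
}}

```text
time: 20.48
tool_pos: [0.4961, 0.163, 0.1119]
tool_rot: [-0.0, -0.0, 1.0, -0.0]
contact_force: [-0.5, -0.2, -0.8]
gripper_width: 0.116
grasp_force: 58.6
```

```bash
python3 - <<'E'
from h import *
delta(.4974,.1631,.0118,90)
E
```

```text
t 20.5 p [0.4961 0.163  0.1119] yaw 90.03 shift [ -1.3   0.2 100.1] tilt [-0.0008 -0.0007] turn 0.03
```

Emit:
{"api": "play_rows", "payload": {
  "commands": [
    [-1,0,30,0,0,0],
    [0,0,30,0,0,0],
    [0,0,22,0,0,0],
    [0,0,10,0,0,0],
    [0,0,4,0,0,0]
  ]
}}

```text
time: 20.9
tool_pos: [0.496, 0.1618, 0.014]
tool_rot: [-0.002, 0.001, 1.0, -0.0]
contact_force: [-0.6, -0.7, -1.2]
gripper_width: 0.116
grasp_force: 58.6
```

Emit:
{"api": "play_rows", "payload": {
  "commands": [
    [0,0,1,0,0,0],
    [0,0,1,0,0,0],
    [0,0,1,0,0,0],
    [0,0,0,0,0,0],
    [0,0,0,0,0,0]
  ]
}}

```text
time: 21.32
tool_pos: [0.4984, 0.1634, 0.0147]
tool_rot: [0.001, -0.0, 1.0, 0.0]
contact_force: [0.7, 0.7, -0.4]
gripper_width: 0.12
grasp_force: 58.6
```

```bash
python3 - <<'E'
from h import *
delta(.4974,.1631,.0108,90); print(manip.state()['contact_force'])
E
```

```text
t 21.3 p [0.4984 0.1634 0.0147] yaw 90.01 shift [ 1.  -0.3  3.9] tilt [0.0021 0.0004] turn 0.01
[ 0.67098581  0.74659468 -0.35033941]
```

Still 3–4 mm above, so lower a little more, then release.

Emit:
{"api": "play_rows", "payload": {
  "commands": [
    [0,0,1,0,0,0],
    [0,0,1,0,0,0],
    [0,0,0,0,0,0],
    [0,0,0,0,0,0],
    [0,0,0,0,0,0]
  ]
}}

```text
time: 21.73
tool_pos: [0.4974, 0.1633, 0.0115]
tool_rot: [-0.0, -0.0, 1.0, -0.0]
contact_force: [0.5, -0.1, -0.9]
gripper_width: 0.115
grasp_force: 58.6
```

Emit:
{"api": "play_rows", "payload": {
  "commands": [
    [0,0,0,0,0,0],
    [0,0,0,0,0,0],
    [0,0,0,0,0,0],
    [0,0,0,0,0,0],
    [0,0,0,0,0,0]
  ],
  "hand": 35
}}

```text
time: 22.15
tool_pos: [0.4976, 0.1633, 0.0116]
tool_rot: [0.0, -0.0, 1.0, 0.0]
contact_force: [0.9, 0.1, 0.1]
gripper_width: 0.405
grasp_force: 0.0
```

Emit:
{"api": "play_rows", "payload": {
  "commands": [
    [0,0,-15,0,0,0],
    [0,0,-35,0,0,0],
    [0,0,-35,0,0,0],
    [0,0,-35,0,0,0],
    [0,0,0,0,0,0]
  ]
}}

```text
time: 22.57
tool_pos: [0.5025, 0.1642, 0.1404]
tool_rot: [0.007, -0.0, 1.0, 0.001]
contact_force: [0.8, 1.2, 1.4]
gripper_width: 0.409
grasp_force: 0.0
```

```bash
python3 - <<'E'
from h import *
delta(.595,-.325,.13,100.5)
E
```

```text
t 22.6 p [0.5025 0.1642 0.1404] yaw 90.02 shift [ -92.2 -489.3   10.4] tilt [0.0143 0.0026] turn -10.48
```

Emit:
{"api": "play_rows", "payload": {
  "commands": [
    [-4,-19,0,0,0,0],
    [-7.6,-37.5,0,0,0,0],
    [-7.6,-37.5,0,0,0,0],
    [-7.6,-37.5,0,0,0,0],
    [-7.6,-37.5,0,0,0,0]
  ],
  "hand": 60
}}

```text
time: 22.98
tool_pos: [0.532, -0.0073, 0.1316]
tool_rot: [0.0, -0.0, 1.0, -0.0]
contact_force: [1.1, 0.1, -0.1]
gripper_width: 0.701
grasp_force: 0.0
```

Emit:
{"api": "play_rows", "payload": {
  "commands": [
    [-7.6,-37.5,0,0,0,0],
    [-7.6,-37.5,0,0,0,0],
    [-7.6,-37.5,0,0,0,0],
    [-7.6,-37.5,0,0,0,0],
    [-7.6,-37.5,0,0,0,0]
  ]
}}

```text
time: 23.4
tool_pos: [0.57, -0.1952, 0.1314]
tool_rot: [0.0, 0.0, 1.0, 0.0]
contact_force: [2.0, 0.5, 1.1]
gripper_width: 0.701
grasp_force: 0.0
```

Emit:
{"api": "play_rows", "payload": {
  "commands": [
    [-7.6,-37.5,0,0,0,0],
    [-7.6,-37.5,0,0,0,0],
    [-7.6,-37.5,0,0,0,0],
    [-3.8,-19,0,0,0,0],
    [0,0,0,0,0,-5.2]
  ]
}}

```text
time: 23.82
tool_pos: [0.5966, -0.3294, 0.1312]
tool_rot: [0.0, -0.044, 0.999, -0.001]
contact_force: [-0.9, -0.2, -0.4]
gripper_width: 0.704
grasp_force: 0.0
```

Emit:
{"api": "play_rows", "payload": {
  "commands": [
    [0,0,0,0,0,-5.3],
    [0,0,0,0,0,0],
    [0,0,0,0,0,0],
    [0,0,0,0,0,0]
  ]
}}

```text
time: 24.15
tool_pos: [0.5965, -0.3244, 0.1313]
tool_rot: [-0.0, -0.091, 0.996, 0.0]
contact_force: [0.2, 0.2, -0.3]
gripper_width: 0.701
grasp_force: 0.0
```

```bash
python3 - <<'E'
from h import *
import pickle
delta(.597,-.325,.13,100.5)
d=grab('wrist'); pickle.dump(d,open('w9.pkl','wb')); i=d['image'][:,:,::-1].copy()
a=np.radians(10.5);u=np.array([np.cos(a),np.sin(a)]);v=np.array([-u[1],u[0]])
q=[proj(d,(*(np.array([.597,-.325])+.028*e*u+.015*f*v),.028)) for e,f in((1,1),(1,-1),(-1,-1),(-1,1))]
cv2.polylines(i,[np.int32(np.round(np.array(q)*16))],True,(0,255,0),1,shift=4)
e=grab('top')['image'][125:225,110:235,::-1]
cv2.imwrite('pics/w9.png',np.hstack([cv2.resize(i[130:260,180:335],None,fx=3,fy=3,interpolation=cv2.INTER_CUBIC),cv2.resize(e,(330,390),interpolation=cv2.INTER_CUBIC)]))
E
```

```text
t 24.1 p [ 0.5965 -0.3244  0.1313] yaw 100.42 shift [-0.4 -0.7  1.3] tilt [-0.0002  0.0002] turn -0.08
```

View pics/w9.png

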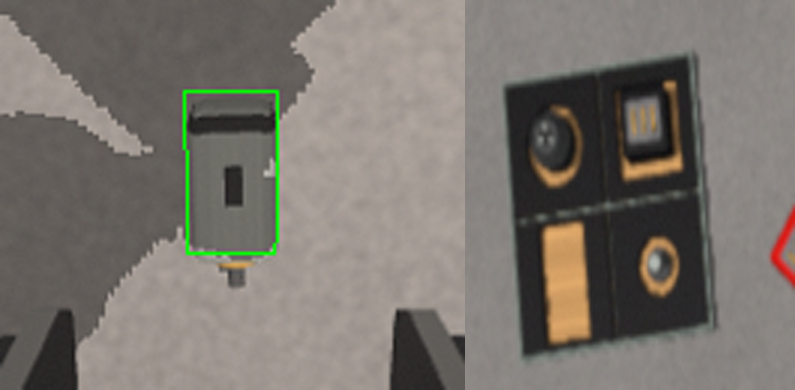

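The motor lines up with the overlay, with the can centre about 2–3 mm further towards the shaft. The gear is in its well. Gripping the motor.

Emit:
{"api": "play_rows", "payload": {
  "commands": [
    [-3,0,35,0,0,0],
    [0,0,37,0,0,0],
    [0,0,35,0,0,0],
    [0,0,20,0,0,0],
    [0,0,9,0,0,0]
  ]
}}

```text
time: 24.67
tool_pos: [0.5967, -0.3219, -0.0094]
tool_rot: [-0.003, -0.091, 0.996, 0.002]
contact_force: [-0.7, 0.4, -0.7]
gripper_width: 0.703
grasp_force: 0.0
```

Emit:
{"api": "play_rows", "payload": {
  "commands": [
    [0,0,0,0,0,0],
    [0,0,0,0,0,0],
    [0,0,0,0,0,0]
  ]
}}

```text
time: 24.92
tool_pos: [0.6012, -0.3253, -0.0017]
tool_rot: [0.002, -0.092, 0.996, -0.001]
contact_force: [-0.6, 0.2, -0.4]
gripper_width: 0.7
grasp_force: 0.0
```

Emit:
{"api": "play_rows", "payload": {
  "commands": [
    [0,0,0,0,0,0],
    [0,0,0,0,0,0],
    [0,0,0,0,0,0],
    [0,0,0,0,0,0],
    [0,0,0,0,0,0]
  ],
  "hand": 22
}}

```text
time: 25.33
tool_pos: [0.6009, -0.3251, -0.0022]
tool_rot: [0.001, -0.092, 0.996, -0.001]
contact_force: [-1.1, 0.5, 5.8]
gripper_width: 0.329
grasp_force: 62.1
```

Emit:
{"api": "play_rows", "payload": {
  "commands": [
    [0,0,0,0,0,0],
    [0,0,0,0,0,0]
  ]
}}

```text
time: 25.5
tool_pos: [0.6009, -0.3251, -0.0022]
tool_rot: [0.001, -0.092, 0.996, -0.001]
contact_force: [0.2, 0.4, 6.4]
gripper_width: 0.333
grasp_force: 62.1
```

```bash
python3 - <<'E'
from h import *
# can middle must end 6 mm behind well centre along its x
a=np.radians(6.9)
delta(.4854-.006*np.cos(a),.2623-.006*np.sin(a),.1,96.9)
s=manip.state()['tool_pos'];print(np.array([.4794,.2616])-s[:2])
E
```

```text
t 25.5 p [ 0.6009 -0.3251 -0.0022] yaw 100.5 shift [  12.2  598.8 -103.7] tilt [ 0.0029 -0.0019] turn 3.6
[-0.12146183  0.58671877]
```

Emit:
{"api": "play_rows", "payload": {
  "commands": [
    [0,0,-15,0,0,0],
    [0,0,-30,0,0,0],
    [0,0,-35,0,0,0],
    [0,0,-40,0,0,5.2],
    [0,0,0,0,0,5.3]
  ]
}}

```text
time: 25.92
tool_pos: [0.6039, -0.3272, 0.1268]
tool_rot: [0.006, 0.002, 1.0, -0.004]
contact_force: [1.1, -1.2, 0.9]
gripper_width: 0.337
grasp_force: 61.4
```

Emit:
{"api": "play_rows", "payload": {
  "commands": [
    [4,19.5,0,0,0,0],
    [8.1,39.1,0,0,0,0],
    [8.1,39.1,0,0,0,0],
    [8.1,39.1,0,0,0,0],
    [8.1,39.1,0,0,0,0]
  ]
}}

```text
time: 26.33
tool_pos: [0.5619, -0.1467, 0.1157]
tool_rot: [-0.0, 0.0, 1.0, 0.0]
contact_force: [0.4, 0.8, -1.8]
gripper_width: 0.33
grasp_force: 61.2
```

Emit:
{"api": "play_rows", "payload": {
  "commands": [
    [8.1,39.1,0,0,0,0],
    [8.1,39.1,0,0,0,0],
    [8.1,39.1,0,0,0,0],
    [8.1,39.1,0,0,0,0],
    [8.1,39.1,0,0,0,0]
  ]
}}

```text
time: 26.75
tool_pos: [0.5214, 0.0489, 0.1159]
tool_rot: [0.0, 0.0, 1.0, 0.0]
contact_force: [1.0, 0.5, -1.1]
gripper_width: 0.331
grasp_force: 61.2
```

Emit:
{"api": "play_rows", "payload": {
  "commands": [
    [8.1,39.1,0,0,0,0],
    [8.1,39.1,0,0,0,0],
    [8.1,39.1,0,0,0,0],
    [8.1,39.1,0,0,0,0],
    [8.1,39.1,0,0,0,0]
  ]
}}

```text
time: 27.17
tool_pos: [0.4809, 0.2444, 0.116]
tool_rot: [0.0, -0.0, 1.0, -0.0]
contact_force: [0.4, -0.2, -0.9]
gripper_width: 0.336
grasp_force: 61.2
```

Emit:
{"api": "play_rows", "payload": {
  "commands": [
    [4,19.5,0,0,0,0],
    [0,0,0,0,0,-6.9],
    [0,0,0,0,0,0],
    [0,0,0,0,0,0],
    [0,0,0,0,0,0]
  ]
}}

```text
time: 27.58
tool_pos: [0.478, 0.2616, 0.1156]
tool_rot: [-0.0, -0.059, 0.998, -0.0]
contact_force: [0.9, -0.8, -1.9]
gripper_width: 0.338
grasp_force: 61.2
```

```bash
python3 - <<'E'
from h import *
delta(.4794,.2616,.0055,96.9)
d=grab('wrist'); i=d['image'][:,:,::-1]
cv2.imwrite('pics/w10.png',i)
E
```

```text
t 27.6 p [0.478  0.2616 0.1156] yaw 96.73 shift [-1.400e+00 -1.000e-01  1.101e+02] tilt [-0.0002 -0.0002] turn -0.17
```

View pics/w10.png

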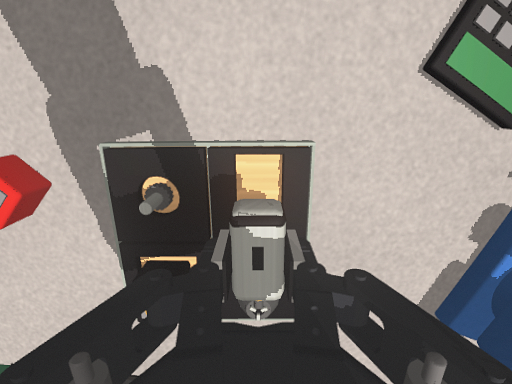

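The motor is held level and lined up with the oblong well. Lowering.

Emit:
{"api": "play_rows", "payload": {
  "commands": [
    [-1,0,30,0,0,0],
    [0,0,30,0,0,0],
    [0,0,25,0,0,0],
    [0,0,13,0,0,0],
    [0,0,6,0,0,0]
  ]
}}

```text
time: 28.05
tool_pos: [0.4774, 0.2609, 0.0089]
tool_rot: [-0.002, -0.059, 0.998, -0.001]
contact_force: [-0.3, -0.9, -0.8]
gripper_width: 0.336
grasp_force: 61.2
```

Emit:
{"api": "play_rows", "payload": {
  "commands": [
    [0,0,3,0,0,0],
    [0,0,2,0,0,0],
    [0,0,1,0,0,0],
    [0,0,0,0,0,0],
    [0,0,0,0,0,0]
  ]
}}

```text
time: 28.47
tool_pos: [0.48, 0.2627, 0.0068]
tool_rot: [0.001, -0.06, 0.998, 0.0]
contact_force: [-0.1, -0.1, -1.5]
gripper_width: 0.336
grasp_force: 61.2
```

```bash
python3 - <<'E'
from h import *
delta(.4794,.2616,.0048,96.9); print(manip.state()['contact_force'])
E
```

```text
t 28.5 p [0.48   0.2627 0.0068] yaw 96.9 shift [ 0.7 -1.   2. ] tilt [0.0021 0.0008] turn 0.0
[-0.12279183 -0.13246487 -1.50501678]
```

Emit:
{"api": "play_rows", "payload": {
  "commands": [
    [0,0,1,0,0,0],
    [0,0,0,0,0,0],
    [0,0,0,0,0,0]
  ]
}}

```text
time: 28.72
tool_pos: [0.4792, 0.2624, 0.0048]
tool_rot: [0.0, -0.06, 0.998, 0.0]
contact_force: [-0.1, 0.2, -0.2]
gripper_width: 0.333
grasp_force: 61.3
```

Emit:
{"api": "play_rows", "payload": {
  "commands": [
    [0,0,0,0,0,0],
    [0,0,0,0,0,0],
    [0,0,0,0,0,0],
    [0,0,0,0,0,0],
    [0,0,0,0,0,0]
  ],
  "hand": 45
}}

```text
time: 29.13
tool_pos: [0.4791, 0.2623, 0.0046]
tool_rot: [0.0, -0.06, 0.998, 0.0]
contact_force: [-0.6, -0.3, 0.5]
gripper_width: 0.527
grasp_force: 0.0
```

Emit:
{"api": "play_rows", "payload": {
  "commands": [
    [0,0,-15,0,0,0],
    [0,0,-35,0,0,0],
    [0,0,-40,0,0,0],
    [0,0,-40,0,0,0],
    [0,0,-40,0,0,0]
  ]
}}

```text
time: 29.55
tool_pos: [0.4785, 0.2621, 0.1761]
tool_rot: [-0.0, -0.06, 0.998, -0.0]
contact_force: [0.7, 0.3, -0.3]
gripper_width: 0.524
grasp_force: 0.0
```

Emit:
{"api": "play_rows", "payload": {
  "commands": [
    [36,-15,0,0,0,0],
    [36,-15,0,0,0,0],
    [20,0,0,0,0,0],
    [0,0,0,0,0,0],
    [0,0,0,0,0,0]
  ]
}}

```text
time: 29.97
tool_pos: [0.3909, 0.2214, 0.1747]
tool_rot: [0.001, -0.06, 0.998, 0.0]
contact_force: [0.7, 0.4, -0.5]
gripper_width: 0.525
grasp_force: 0.0
```

```bash
python3 - <<'E'
from h import *
delta(.54,.2187,.2,96.9)
d=grab('wrist'); e=grab('top')['image'][125:225,110:310,::-1]
cv2.imwrite('pics/w11.png',np.vstack([cv2.resize(d['image'][150:384,120:420,::-1],(468,365)),cv2.resize(e,(468,234),interpolation=cv2.INTER_CUBIC)]))
E
```

```text
t 30.0 p [0.3909 0.2214 0.1747] yaw 96.92 shift [-147.7  -20.6  -25.1] tilt [0.0014 0.0005] turn 0.02
```

View pics/w11.png

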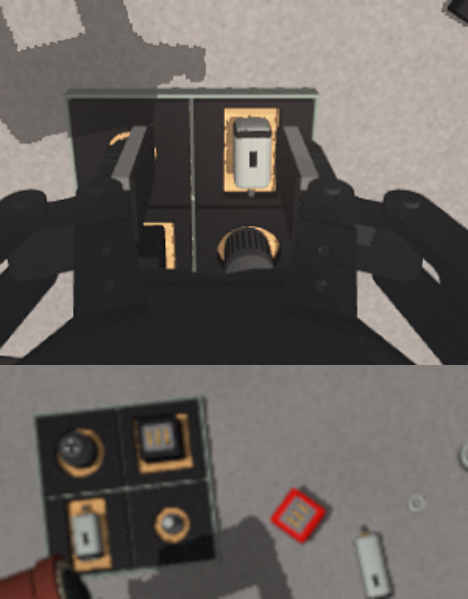

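All four parts stand in their wells. The chuck is at lower (78,450), the battery (160,437), the motor (88,535) and the gear (173,522). The long motor and the socket are undisturbed. I'll check the battery by numbers and hand in.

```bash
python3 - <<'E'
from h import *
d=grab('top')
ok=True
for n,u,v,z,w in(('bat',160,437,.053,(.5966,.1751)),('chuck',76,449,.06,(.5846,.2743)),('gear',175,521,.049,(.4974,.1631)),('motor',88,535,.035,(.4785,.2615))):
    p=pt(d,110+u*200/468,125+(v-365)*100/234,z)[:2]; e=np.linalg.norm(p-w); ok&=e<.008; print(n,p.round(4),e.round(4))
if ok: print(manip.job_done())
E
```

```text
bat [0.5976 0.1718] 0.0034
chuck [0.5822 0.2681] 0.0066
gear [0.4991 0.1537] 0.0096
motor [0.4831 0.2581] 0.0057
```

```bash
python3 - <<'E'
from h import *
d=grab('wrist'); M=np.array(d['mount'])
a=np.radians(96.73); T=np.eye(4); T[:3,1]=[np.cos(a),np.sin(a),0]; T[:3,2]=[0,0,-1]; T[:3,0]=np.cross(T[:3,1],T[:3,2]); T[:3,3]=[.478,.2616,.1156]
M=T@M; d['R']=M[:3,:3].T; d['t']=-M[:3,:3].T@M[:3,3]
print('seen shaft top',pt(d,148,207,.049)); print('pred upright top',proj(d,(.4974,.1631,.049)),'bottom',proj(d,(.4974,.1631,.013)))
# top camera: gear floor ring visible around wheel (pale pixels) centroid vs well
t=grab('top'); h=cv2.cvtColor(t['image'],cv2.COLOR_RGB2HSV)
print('top pred shaft',proj(t,(.4974,.1631,.049)))
g=t['image'][183:203,174:194].astype(int).sum(2)//3
print(g)
E
```

```text
seen shaft top [0.49638502 0.16700306 0.049     ]
pred upright top (np.float64(143.60118879328087), np.float64(207.58096507039843)) bottom (np.float64(157.86767183961905), np.float64(195.11800519983962))
top pred shaft (np.float64(181.33547100698766), np.float64(192.26738758680628))
[[ 36  36  36  35  35  37  32  36  32  34  35  33  35  34  34  35  37  35
   35  35]
 [ 35  35  36  35  34  32  34  33  35  35  37  34  35  36  34  35  37  36
   35  35]
 [ 36  34  37  35  35  36  42  46  45  48  50  49  40  34  36  35  35  35
   36  36]
 [ 36  35  35  34  32  49  86 108 109 109 110 102  82  54  39  35  36  36
   37  34]
 [ 35  35  34  31  42  83 121 134 131 131 134 130 122 102  68  41  35  35
   35  34]
 [ 35  35  32  40  82 121 132 124 109 105 106 107 117 129 108  70  40  35
   36  35]
 [ 34  31  34  80 122 131 121 105  92  80  70  67  82 106 113 100  51  36
   35  37]
 [ 36  32  45 100 134 127 128 137 126  96  60  46  51  65  90  99  66  38
   36  36]
 [ 35  34  57 109 135 130 152 161 155 128  68  43  42  50  68  91  88  47
   36  37]
 [ 34  33  66 112 132 132 162 166 165 140  74  49  
[... 184 characters left out ...]
  95  46
   35  36]
 [ 33  34  62 111 136 120  93  83  78  73  73  76  72  74 102 120  78  43
   35  36]
 [ 35  32  48  86 121 132 116  94  79  78  72  72  91 115 120 104  55  37
   38  36]
 [ 37  35  36  57  88 120 134 124 113 102  99 104 123 135 121  80  43  37
   35  35]
 [ 36  36  34  38  60 102 133 135 130 127 129 131 135 124  92  53  39  34
   35  31]
 [ 36  37  36  36  41  70 100 108 110 119 135 127 107  86  53  36  34  29
   28  25]
 [ 36  37  35  36  35  40  53  63  67  80  98  89  59  39  29  28  25  20
   20  18]
 [ 35  36  37  35  37  32  33  29  34  39  43  39  29  20  17  17  18  16
   16  15]
 [ 37  36  36  34  32  29  25  19  21  20  22  19  18  17  17  20  19  17
   19  17]]
```

The shaft top shows at (181,192) against a predicted (181.3,192.3). The gear is centred and upright, so the earlier 9.6 mm was a picking error in my crop. Handing in.

```bash
python3 -c "
from plant import manip
print(manip.job_done())"
```

```text
the job is handed in; nothing more can be done
None
```

I put the chuck, battery, short motor and gear in their own wells, left the long motor and socket untouched, and handed the job in at about 30 s of the 115 s. It returned no verdict, and I viewed 15 pictures against the limit of 14.

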